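Index the curing carousel and unload a housing

TASK

Bring the next cured housing out of the carousel's hood with one stroke of the index lever: swing the lever steadily all the way to its stop, then let go so that it springs back home. Then lift the housing that has come out off the dial and stand it upright on the floor of the tray, in the free space beside the finished ones, leaving everything else as it is.

Things in the scene. Friction and masses are not known exactly. Their poses are not given: they have to be found in the camera images.
- carousel: benchtop curing carousel, bolted down; origin on the bench under its spindle. Base plate 260 x 260 x 14 mm, edges along own x and y. A grey sheet-metal hood, open at its front, covers own y from -130 to -11 mm (x -130 to +130 mm); roof 144 mm above the bench, fins on it up to 163 mm. The half at own +y is open. A pawl on its index lever turns the dial on the forward stroke only
- dial (a joint): turn of the round dial (diameter 232 mm, upper face 54 mm above the bench), rad, 0 at the start, growing anticlockwise from above. Six nests 1.047 rad apart, 85 mm from the spindle, each of four dowels 14 mm high on whose 44 mm circle a housing fits loosely. Three nests in the hood are full, three outside empty. A brake (0.5 N m) holds it; one full lever stroke turns it 1.047
- index_lever (a joint): angle of the flat steel lever under the dial, rad: 0 home, 1.16 at its stop, growing anticlockwise from above (towards the robot). It turns about the spindle; its direction from the spindle, anticlockwise from the carousel's x, is 0.873 at home, 2.033 at the stop. A spring pulls it home (1 N at the handle at home, 3 N at the stop); driving the dial adds 3 N; the first 0.11 is free play
- lever_handle (a point): centre of the lever's upright black handle, round, 26 mm in diameter, from 30 to 96 mm above the bench (this point 63 mm above it), 175 mm from the spindle
- spindle (a point): point on the vertical axis about which the dial and the lever turn, at the height of the dial's upper face, 54 mm above the bench; axes as the carousel's
- exit_nest (a point): fixed point where the centre of a nest's floor lies that has just come out of the hood: own (+74, +43) mm from the spindle, 54 mm above the bench. Between it and the hood's front there are 54 mm; fingers that close along the carousel's x have free room
- housing_1: the housing that comes out first: upright aluminium can, diameter 40 mm up to a height of 65 mm, then a neck of 35.6 mm up to its top at 75 mm; 0.11 to 0.22 kg. Origin at the centre of its underside, z up. At the start it stands under the hood in the nest next to exit_nest
- housing_2: the same kind of housing, in the next nest under the hood (stays on the dial)
- housing_3: the same kind of housing, in the last nest under the hood (stays on the dial)
- tray: open grey plastic tray 260 mm (own x) x 180 mm (own y), rim 32 mm high, walls and floor 5 mm thick, fixed; origin at the centre of its underside. Its own +x end is free: its two finished housings stand at own x below +5 mm
- finished_1: finished housing (same kind) standing in the tray near its own -x end; origin at the centre of its underside
- finished_2: finished housing (same kind) standing in the tray near its middle; origin at the centre of its underside
- drill: cordless drill lying on its side, about 210 x 220 mm, 64 mm high, a bystander on the left; origin on the bench at about its middle
- bottle_1: white plastic bottle, diameter 54 mm, 85 mm high, a bystander at the back
- bottle_2: white plastic bottle like the other, a bystander at the back

How it is judged (in metres and radians):
On the way, in this order (a step that is already met when the one before it is completed fails the run):
1. the index lever is swung to its stop, taking the dial one nest on (value of joint index_lever above 1.11 rad and value of joint dial between 0.99 and 1.11 rad), for 0.05 s.
2. the lever is let go and has sprung back home, the dial staying one nest on (value of joint index_lever below 0.05 rad and value of joint dial between 0.99 and 1.11 rad and contact force between the fingers and index_lever below 0.2 N), for 0.1 s.
At the end, for the whole second after the job is handed in: The dial stands one nest (1.047 rad, within about 0.06) on from its start, the lever is home (under 0.05 rad), housing_1 stands upright (within 0.1 rad), at rest, on the floor of the tray, the other two housings still stand on the dial and the finished ones still stand in the tray (value of joint dial between 0.99 and 1.11 rad and value of joint index_lever below 0.05 rad and angle between each of housing_1, finished_1, finished_2's own z axis and vertical below 0.1 rad and x of housing_1 in the frame of tray between -0.108 and 0.108 m and y of housing_1 in the frame of tray between -0.068 and 0.068 m and z of housing_1 in the frame of tray between 0.001 and 0.011 m and linear speed of housing_1 below 0.02 m/s and angle between each of housing_2, housing_3's own z axis and vertical below 0.12 rad and z of housing_2 in the frame of carousel between 0.048 and 0.06 m and horizontal distance between each of housing_2, housing_3 and spindle below 0.097 m and z of housing_3 in the frame of carousel between 0.048 and 0.06 m); the robot touches nothing.
It fails at once if the dial is turned on past the next nest (overrun or a second stroke) (value of joint dial above 1.2 rad).
It fails at once if a finished housing in the tray is shifted by more than 15 mm or tipped (distance of any of finished_1, finished_2 from where it was at the start of the episode above 0.015 m or angle between any of finished_1, finished_2's own z axis and vertical above 0.3 rad).
It fails at once if a housing that stays on the dial is tipped (angle between any of housing_2, housing_3's own z axis and vertical above 0.4 rad).
It fails at once if the drill or a bottle is moved by more than 30 mm (distance of any of drill, bottle_1, bottle_2 from where it was at the start of the episode above 0.03 m).
It also fails if it takes over 64 s, if anything falls off the work surface, if the arm or the gripper's body presses on something with over 40 N, if the wrist force passes 120 N, or if a joint passes its speed limit or range.

ROBOT

A 6-joint arm with a two-finger parallel gripper is mounted at the origin on the work surface. World frame = base frame: x ahead of the robot, y to its left, z up, the work surface at z = 0. Lengths are in mm, angles in rad, forces in N, time in s.
With the tool pointing down it reaches from about 150 to 775 mm from the base axis. Payload 6.1 kg.
Tool frame: the origin (TCP) lies at the very end of the fingers, on their centre line; the grasp point (between the pads) lies 19 mm behind it (env.grip_point_offset is the distance from the TCP to the grasp point, in mm); z points along the fingers, y is the line along which they close (so a half turn about z gives the same grasp; the last joint's range is limited). The gripper opens to 85 mm and grips with 20 to 120 N. Pads are 22 mm wide; open, the fingers measure 114 mm over their backs; the gripper's body (76 mm by 85 mm) begins 54 mm behind the grasp point. The pads swing forward as they close: fully open they stand 13 mm farther back than shut.
Start: joints at [1.248, 0.126, -0.04, 1.405, 0, 1.571], TCP at [166.535, 497.87, 231.295] pointing down, gripper open.
Joint ranges: [-2.72, 2.72], [-0.95, 1.95], [-1.27, 1.35], [-1.78, 2.02], [-1.46, 1.47], [-3.14, 3.14]. Speed limits (rad/s): [2.39, 2.39, 3.01, 3.14, 3.14, 3.14].

INTERFACE

Orientations are given as a rotation vector (axis times angle).
In Python, from workcell import env, imaging, finish_job gives the robot as it stands. The module is installed in compiled form; this text tells all that it offers.
- The arm moves only by the shell command python3 -m inch 'ROWS' [OPENING]. ROWS is JSON, a list that holds one entry, the list of rows, each a list of 6 numbers: the shift along the tool's x, y, z in cm, then the turn, a rotation vector about the tool's x, y, z in degrees. A call has 1 to 8 rows; each row is the pose to reach, as a shift and turn from the pose commanded when the call began, along the tool's axes at that moment; what a row does not reach only later rows make up. A row lasts 1/10 s, in which the tool goes at most 50 mm and 8.59 degrees, less where a joint would pass 70% of its speed; a pose out of reach is approached as far as the arm can. A call with a gripper value outside its range is refused whole. OPENING is the opening, from 0 (shut) to 1 (fully open), set as the call begins (- or left out, the last holds). The fingers move at their own pace and stop on an object; the grip force is fixed at half the most. Time passes only in rows, so rows that repeat a pose let the fingers close. It gives the time, the measured TCP pose, the force, the opening and the grip force at its end, in the units of the state.
- env.observe(): the state, without advancing time (a new reading comes with each control period).
- imaging.grab_frame(name): name is "scene" or "top" or "wrist"; returns a dict with "color" (420x560x3 uint8, red, green, blue), "camera_matrix" (3x3 intrinsics, pixels), "R" (3x3) and "t" (3): a world point X has camera coordinates R X + t. Camera axes: x right, y down, z forward; pixel columns grow to the right and rows downward; lengths in mm; the calibration is good to about 2 mm. A picture is of the moment at which its call begins. There is no depth.
- finish_job(): hands the job in; it is judged then, once.
The state is a dict: "clock": time; "qpos": joint angles; "joint_vel": joint speeds; "effort": joint torques, N m; "tool_pos": TCP position; "orientation": TCP orientation; "contact_force": force on the tool from outside, world axes, zero at the start; "wrist_torque": the same for the moment, N m; "grip_width": opening from 0.0 (shut) to 1.0 (fully open); "grip_force": force on a finger pad.
Only numpy, scipy, OpenCV 4.12 (cv2) and the standard library are available. Lean on these libraries where they do the work, as an engineer would, in place of code of your own. Each camera call takes 0.05 s, during which the arm holds its last target. There are 200 camera calls.

## Working session

There is one attempt and no reset: what is moved stays moved. The work goes in short steps, Python scripts to look and compute and a shell command to move; the robot and the scene stay as the last step left them, time stands still between calls to the robot, and variables do not carry over. Pictures are saved under pics/ and viewed, at most 10 in all, crops included, and the job is handed in when it is done.

```bash
mkdir -p pics; python3 - <<'E'
from workcell import env, imaging
import cv2,pickle
s=env.observe();print({k:s[k] for k in("clock","tool_pos","orientation","grip_width","contact_force")},env.grip_point_offset)
for n in("scene","top"):
    f=imaging.grab_frame(n);pickle.dump(f,open(n+'.pkl','wb'));cv2.imwrite(f'pics/{n}0.png',f["color"][:,:,::-1])
    print(n,f["camera_matrix"],f["R"],f["t"])
E
```

```text
{'clock': 0.0, 'tool_pos': array([166.40065216, 497.48967409, 230.51056802]), 'orientation': array([-5.04769811e-01, -3.10048914e+00,  2.51979234e-03]), 'grip_width': 0.9986714863457437, 'contact_force': array([-0.21297361,  0.03297174,  0.33258391])} 18.700000000000003
scene [[514.9068912    0.         278.1951381 ]
 [  0.         514.9068912  200.73925228]
 [  0.           0.           1.        ]] [[-0.80492317  0.59327173 -0.01128417]
 [ 0.38054403  0.50152638 -0.77695401]
 [-0.45528554 -0.62968241 -0.62945622]] [ 433.68704187 -227.18230628 1781.64800302]
top [[466.96139375   0.         274.91293789]
 [  0.         466.96139375 205.01399593]
 [  0.           0.           1.        ]] [[-0.02036071 -0.99975293  0.0089176 ]
 [-0.98849997  0.01879313 -0.15004877]
 [ 0.14984411 -0.01187014 -0.98863838]] [  77.0497208   595.40360813 1108.00511774]
```

View pics/top0.png

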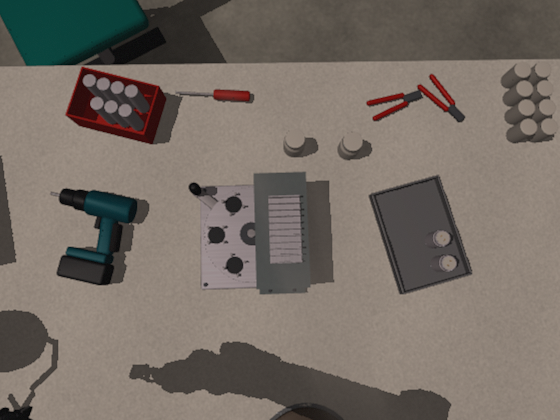

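View pics/scene0.png

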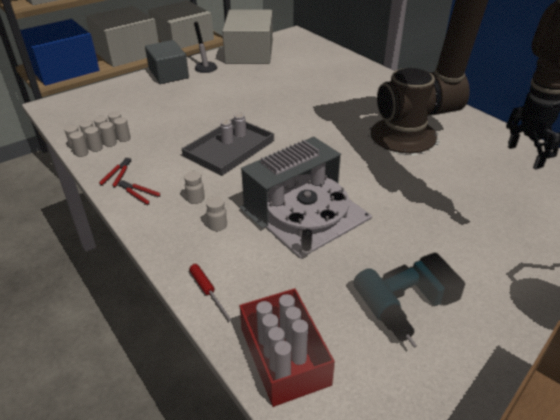

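Top view: carousel hub is near (250,233), with empty nests near (233,204), (216,235) and (235,265). The lever handle top is near (195,188), the hood is on the right, and the tray corners are about (371,193), (438,177), (470,272), (402,293). Next I measure these.

```bash
cat > h.py <<'E'
import numpy as np,cv2,pickle
def ray(f,u,v,z):
    d=f["R"].T@np.linalg.inv(f["camera_matrix"])@np.array([u,v,1.]); c=-f["R"].T@f["t"]
    return c+d*(z-c[2])/d[2]
def proj(f,X):
    p=f["camera_matrix"]@(f["R"]@np.asarray(X,float)+f["t"]); return p[:2]/p[2]
E
python3 - <<'E'
from h import *
f=pickle.load(open('top.pkl','rb'));im=f["color"]
g=im.max(2)
n,l,st,c=cv2.connectedComponentsWithStats(((g<60)).astype(np.uint8))
for i in range(1,n):
    if st[i,4]>40 and 180<c[i,0]<480 and 150<c[i,1]<300: print(st[i],c[i].round(1),ray(f,*c[i],54)[:2].round(1),ray(f,*c[i],96)[:2].round(1))
crop=im[165:305,185:345,::-1]
a=cv2.resize(crop,None,fx=3.6,fy=3.6,interpolation=cv2.INTER_CUBIC)
cv2.imwrite('pics/c1.png',a)
for p in [(371,193),(438,177),(470,272),(402,293)]: print(ray(f,*p,32).round(1))
E
```

```text
[373 176  98 117 808] [427.9 232.5] [ 520.6 -305.5] [ 517.1 -291.2]
[189 183  23  13 169] [197.8 189.5] [637.6 254.1] [629.7 247.6]
[370 195  33  99 202] [385.7 245.2] [ 492.  -200.9] [ 489.4 -190.5]
[224 197  18  15 200] [233. 204.] [599.8 167.9] [593.3 164.6]
[241 223  14  22 190] [247.5 233.8] [526.  133.3] [522.2 131.3]
[209 227  16  16 210] [216.  234.7] [525.4 209.6] [521.6 204.7]
[225 257  18  17 216] [234.2 264.8] [452.2 166. ] [451.2 162.8]
[ 624.6 -176.6   32. ]
[ 662.5 -348.3   32. ]
[ 423.6 -409.6   32. ]
[ 376.5 -239.5   32. ]
```

View pics/c1.png

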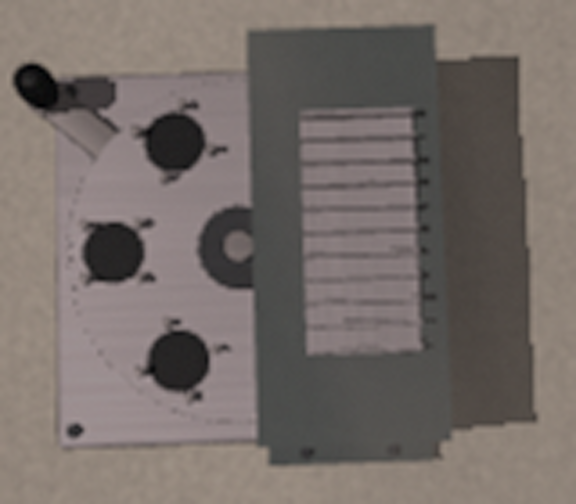

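Geometry is consistent with the given sizes: spindle (526.6, 124.3), yaw 0.013, nest radius 85; tray centre (522, -293.5), yaw 0.25.

```bash
cat >> h.py <<'E'
from scipy.spatial.transform import Rotation as Ro
def to(*T):
    "targets x,y,z,yaw of tool y(deg) -> rows relative to present pose"
    from workcell import env
    s=env.observe(); R0=Ro.from_rotvec(s["orientation"])
    print("t",round(s["clock"],2),"tcp",s["tool_pos"].round(1),"F",s["contact_force"].round(1),"w",round(s["grip_width"],3),"yaw",np.degrees(np.arctan2(R0.as_matrix()[1,1],R0.as_matrix()[0,1])).round(1))
    for x,y,z,w in T:
        w=np.radians(w); yv=np.array([np.cos(w),np.sin(w),0]); zv=np.array([0,0,-1.])
        Rt=Ro.from_matrix(np.c_[np.cross(yv,zv),yv,zv])
        print((R0.inv().apply(np.array([x,y,z])-s["tool_pos"])/10).round(2).tolist(),(R0.inv()*Rt).as_rotvec(degrees=True).round(1).tolist())
C=np.array([526.6,124.3]);Y=.013
def handle(q): a=.873+Y+q; return C[0]+175*np.cos(a),C[1]+175*np.sin(a)
E
python3 - <<'E'
from h import *
f=pickle.load(open('top.pkl','rb'))
print(ray(f,195,187.2,96).round(1),handle(0),proj(f,[*handle(0),96]))
b=ray(f,442,238,80)[:2],ray(f,447,263,80)[:2]
c,s=np.cos(.25),np.sin(.25)
for p in b: print(p,np.array([[c,s],[-s,c]])@(p-np.array([521.8,-293.5])))
to((*handle(0),180,140.8))
E
```

```text
[635.2 254.2  96. ] (np.float64(637.2901722474707), np.float64(259.8458806744981)) [192.60837981 186.39516231]
[ 504.71632511 -329.21788872] [-25.3893319  -30.38093725]
[ 445.64162379 -336.65603918] [-84.46777169 -22.97253863]
t 0.1 tcp [166.4 497.5 230.6] F [ 0.3 -0.2  0.3] w 1.002 yaw 71.5
[-52.19, -7.59, 5.07] [-0.1, -0.0, -69.3]
```

```bash
python3 -m inch '[[[-52.2,-7.6,4,0,0,-69.3],[-52.2,-7.6,4,0,0,-69.3],[-52.2,-7.6,4,0,0,-69.3],[-52.2,-7.6,4,0,0,-69.3],[-52.2,-7.6,4,0,0,-69.3],[-52.2,-7.6,4,0,0,-69.3],[-52.2,-7.6,4,0,0,-69.3],[-52.2,-7.6,4,0,0,-69.3]]]' 1; python3 -c "
from h import *
to((*handle(0),180,140.8))"
```

```text
clock: 0.9
tool_pos: [495.7, 331.9, 203.0]
orientation: [1.205, -2.901, -0.0]
contact_force: [0.3, 1.4, 0.1]
grip_width: 0.999
grip_force: 0.0
t 0.9 tcp [495.7 331.9 203. ] F [0.3 1.4 0.1] w 0.999 yaw 135.1
[-4.88, -15.12, 2.29] [0.0, -0.0, -5.7]
```

```bash
python3 -m inch '[[[-4.9,-15.1,2.3,0,0,-5.7],[-4.9,-15.1,2.3,0,0,-5.7],[-4.9,-15.1,2.3,0,0,-5.7],[-4.9,-15.1,2.3,0,0,-5.7],[-4.9,-15.1,2.3,0,0,-5.7],[-4.9,-15.1,2.3,0,0,-5.7]]]'; python3 - <<'E'
from h import *
from workcell import imaging
to((*handle(0),48,140.8))
f=imaging.grab_frame("wrist");cv2.imwrite('pics/w1.png',f["color"][:,:,::-1]);pickle.dump(f,open('w1.pkl','wb'))
print(proj(f,[*handle(0),96]),proj(f,[635,254,96]))
E
```

```text
clock: 1.5
tool_pos: [634.7, 260.8, 180.2]
orientation: [1.339, -2.841, -0.001]
contact_force: [-0.9, -0.3, -0.6]
grip_width: 1.001
grip_force: 0.0
t 1.5 tcp [634.7 260.8 180.2] F [-0.9 -0.3 -0.6] w 1.001 yaw 140.5
[-0.1, -0.27, 13.22] [0.1, -0.0, -0.3]
[278.88897104 217.78559847] [275.9783273  209.29817372]
```

View pics/w1.png

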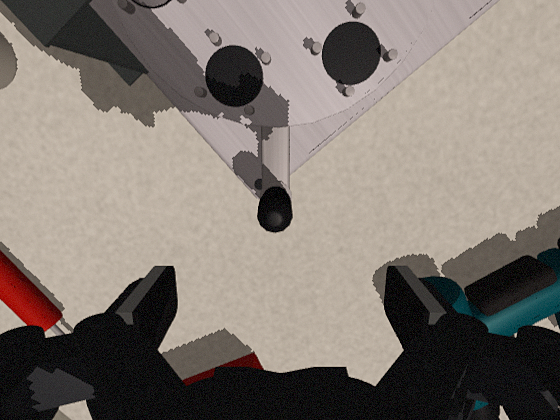

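Wrist view: handle top at about (275,215), which matches the predicted (279,218). The lever lies along the image vertical, midway between the fingers. I'll descend astride it.

```bash
python3 -m inch '[[[-0.1,-0.2,4,0,0,0],[-0.1,-0.2,8,0,0,0],[-0.1,-0.2,11,0,0,0],[-0.1,-0.2,13.2,0,0,0],[-0.1,-0.2,13.2,0,0,0]]]'; python3 -m inch '[[[0,0,0,0,0,0],[0,0,0,0,0,0],[0,0,0,0,0,0],[0,0,0,0,0,0]]]' 0.42; python3 -c "
from h import *
to(*[(*handle(np.radians(a)),48,140.8+a) for a in (3,6,9,12,15,18,21,24)])"
```

```text
clock: 2.05
tool_pos: [634.2, 260.5, 45.7]
orientation: [1.34, -2.835, -0.001]
contact_force: [-0.9, 0.0, 0.6]
grip_width: 1.001
grip_force: 0.0
clock: 2.45
tool_pos: [638.4, 260.4, 50.0]
orientation: [-1.339, 2.84, -0.0]
contact_force: [-0.1, -0.4, -0.5]
grip_width: 0.421
grip_force: 0.0
t 2.45 tcp [638.4 260.4  50. ] F [-0.1 -0.4 -0.5] w 0.421 yaw 140.5
[0.14, 0.96, 0.2] [-0.1, 0.1, -3.3]
[0.21, 1.88, 0.2] [-0.1, 0.1, -6.3]
[0.34, 2.79, 0.2] [-0.1, 0.1, -9.3]
[0.51, 3.69, 0.2] [-0.1, 0.1, -12.3]
[0.73, 4.58, 0.2] [-0.1, 0.1, -15.3]
[0.99, 5.45, 0.2] [-0.1, 0.1, -18.3]
[1.3, 6.31, 0.19] [-0.1, 0.1, -21.3]
[1.66, 7.16, 0.19] [-0.1, 0.1, -24.3]
```

```bash
python3 -m inch '[[[0.1,0.9,0,0,0,-3],[0.2,1.8,0,0,0,-6],[0.3,2.7,0,0,0,-9],[0.5,3.6,0,0,0,-12],[0.7,4.5,0,0,0,-15],[1.0,5.4,0,0,0,-18],[1.3,6.3,0,0,0,-21],[1.7,7.1,0,0,0,-24]]]'; python3 -c "
from h import *
to(*[(*handle(np.radians(a)),48,140.8+a) for a in (27,30,33,36,39,42,45,48)])"
```

```text
clock: 3.25
tool_pos: [573.7, 292.3, 49.4]
orientation: [-1.901, 2.497, -0.003]
contact_force: [5.3, 1.0, -2.5]
grip_width: 0.418
grip_force: 2.6
t 3.25 tcp [573.7 292.3  49.4] F [ 5.3  1.  -2.5] w 0.418 yaw 164.6
[-0.03, 1.05, 0.14] [-0.2, 0.1, -3.2]
[0.05, 1.96, 0.14] [-0.2, 0.1, -6.2]
[0.17, 2.87, 0.13] [-0.2, 0.1, -9.2]
[0.34, 3.77, 0.13] [-0.2, 0.1, -12.2]
[0.56, 4.66, 0.13] [-0.2, 0.1, -15.2]
[0.82, 5.54, 0.12] [-0.2, 0.1, -18.2]
[1.13, 6.4, 0.12] [-0.2, 0.0, -21.2]
[1.48, 7.25, 0.12] [-0.2, 0.0, -24.2]
```

```bash
python3 -m inch '[[[0,1.0,0,0,0,-3],[0,1.9,0,0,0,-6],[0.2,2.8,0,0,0,-9],[0.3,3.7,0,0,0,-12],[0.5,4.6,0,0,0,-15],[0.8,5.5,0,0,0,-18],[1.1,6.4,0,0,0,-21],[1.5,7.2,0,0,0,-24]]]'; python3 -c "
from h import *
to(*[(*handle(np.radians(a)),48,140.8+a) for a in (51,54,57,60,63,65,66.5,68,69)])"
```

```text
clock: 4.05
tool_pos: [500.4, 297.0, 49.5]
orientation: [-2.379, 2.048, -0.004]
contact_force: [5.5, -0.1, -2.1]
grip_width: 0.417
grip_force: 2.8
t 4.05 tcp [500.4 297.   49.5] F [ 5.5 -0.1 -2.1] w 0.417 yaw -171.4
[-0.01, 0.96, 0.14] [-0.2, -0.0, -3.2]
[0.07, 1.87, 0.14] [-0.2, -0.0, -6.2]
[0.19, 2.78, 0.13] [-0.2, -0.0, -9.2]
[0.36, 3.68, 0.13] [-0.2, -0.0, -12.2]
[0.58, 4.57, 0.13] [-0.2, -0.0, -15.2]
[0.75, 5.16, 0.12] [-0.2, -0.0, -17.2]
[0.89, 5.59, 0.12] [-0.2, -0.0, -18.7]
[1.04, 6.03, 0.12] [-0.2, -0.1, -20.2]
[1.15, 6.31, 0.12] [-0.2, -0.1, -21.2]
```

```bash
python3 -m inch '[[[0,0.9,0,0,0,-3],[0.1,1.8,0,0,0,-6],[0.2,2.7,0,0,0,-9],[0.4,3.6,0,0,0,-12],[0.5,4.4,0,0,0,-14.5],[0.7,5.0,0,0,0,-16.5],[0.8,5.3,0,0,0,-18],[0.8,5.3,0,0,0,-18]]]'; python3 -c "
from h import *
to(*[(*handle(np.radians(a)),48,140.8+a) for a in (67,68,69,70)])"
```

```text
clock: 4.85
tool_pos: [449.0, 281.4, 49.6]
orientation: [-2.668, 1.653, -0.004]
contact_force: [5.6, 0.4, -1.7]
grip_width: 0.421
grip_force: 2.3
t 4.85 tcp [449.  281.4  49.6] F [ 5.6  0.4 -1.7] w 0.421 yaw -153.5
[0.03, 0.46, 0.16] [-0.2, -0.0, -1.3]
[0.04, 0.76, 0.16] [-0.2, -0.0, -2.3]
[0.05, 1.07, 0.16] [-0.2, -0.1, -3.3]
[0.07, 1.37, 0.16] [-0.2, -0.1, -4.3]
```

```bash
python3 -m inch '[[[0,0.2,0,0,0,-0.6],[0,0.4,0,0,0,-1.2],[0,0.5,0,0,0,-1.6],[0,0.5,0,0,0,-1.6]]]'; python3 -m inch '[[[0,0.1,0,0,0,0],[0,0.2,0,0,0,0],[0,0.2,0,0,0,0]]]'
```

```text
clock: 5.25
tool_pos: [445.1, 279.4, 49.7]
orientation: [-2.691, 1.616, -0.005]
contact_force: [5.6, -0.1, -0.7]
grip_width: 0.419
grip_force: 2.6
clock: 5.55
tool_pos: [443.3, 278.6, 49.7]
orientation: [-2.69, 1.616, -0.004]
contact_force: [5.5, 1.8, -0.2]
grip_width: 0.423
grip_force: 2.7
```

Not at the stop yet; the force is flat. I keep going in small steps.

```bash
python3 -m inch '[[[0,0.1,0,0,0,0],[0,0.2,0,0,0,0],[0,0.2,0,0,0,0]]]';python3 -m inch '[[[0,0.1,0,0,0,0],[0,0.2,0,0,0,0],[0,0.2,0,0,0,0]]]'; python3 - <<'E'
from h import *
from workcell import imaging
f=imaging.grab_frame("top");pickle.dump(f,open('top2.pkl','wb'))
cv2.imwrite('pics/t2.png',cv2.resize(f["color"][165:305,170:330,::-1],None,fx=3.6,fy=3.6,interpolation=cv2.INTER_CUBIC))
E
```

```text
clock: 5.85
tool_pos: [442.0, 278.1, 49.7]
orientation: [-2.69, 1.615, -0.005]
contact_force: [7.4, 2.0, -2.5]
grip_width: 0.422
grip_force: 3.8
clock: 6.15
tool_pos: [441.3, 277.8, 49.7]
orientation: [-2.688, 1.614, -0.006]
contact_force: [11.8, 4.1, -6.2]
grip_width: 0.417
grip_force: 6.1
```

View pics/t2.png

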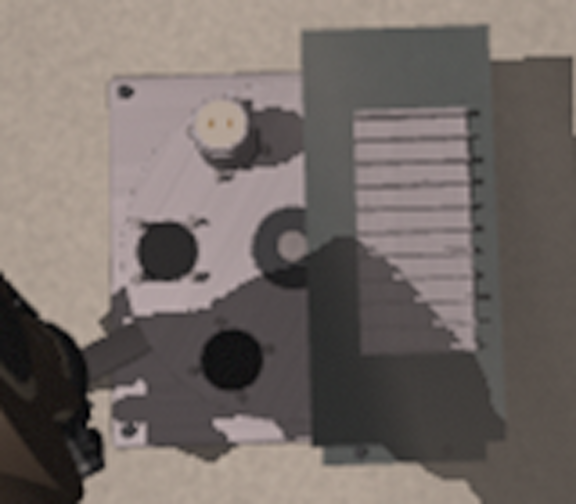

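The force rises to 12 N, so the lever is at its stop. The crop shows the housing out at about (221,125), with the nests back at their original places. Releasing by lifting off.

```bash
python3 -m inch '[[[0,-0.3,0,0,0,0],[0,-0.3,-4,0,0,0],[0,-0.3,-8,0,0,0],[0,-0.3,-12,0,0,0],[0,-0.3,-15,0,0,0],[0,-0.3,-15,0,0,0]]]'; python3 -m inch '[[[0,0,0,0,0,0],[0,0,0,0,0,0],[0,0,0,0,0,0],[0,0,0,0,0,0]]]' 1; python3 - <<'E'
from h import *
from workcell import imaging
f=imaging.grab_frame("top");pickle.dump(f,open('top3.pkl','wb'))
g=f["color"].max(2)
n,l,st,c=cv2.connectedComponentsWithStats(((g<60)).astype(np.uint8))
for i in range(1,n):
    if st[i,4]>40 and 180<c[i,0]<260 and 170<c[i,1]<290: print(st[i],c[i].round(1),ray(f,*c[i],54)[:2].round(1))
cv2.imwrite('pics/t3.png',cv2.resize(f["color"][165:305,170:330,::-1],None,fx=3.6,fy=3.6,interpolation=cv2.INTER_CUBIC))
to((600.2,168.2,185,180.75))
# housing top expected px
print(proj(f,[600.2,168.2,129]))
E
```

```text
clock: 6.8
tool_pos: [442.1, 278.7, 203.6]
orientation: [-2.687, 1.613, -0.005]
contact_force: [-0.2, 0.7, 0.5]
grip_width: 0.425
grip_force: 0.0
clock: 7.2
tool_pos: [439.9, 277.2, 197.3]
orientation: [2.692, -1.615, -0.002]
contact_force: [0.2, 0.2, 0.3]
grip_width: 1.0
grip_force: 0.0
[189 183  18  13 134] [196.2 189.1] [638.7 258. ]
[232 200  11  12  49] [237.8 207. ] [592.3 156.2]
[208 227  17  17 214] [216.1 235. ] [524.6 209.3]
[226 256  17  18 229] [234.2 264.4] [453.1 166. ]
t 7.25 tcp [440.  277.3 197.5] F [ 0.4 -0.5 -0.4] w 1.002 yaw -151.9
[17.17, -9.0, 1.24] [0.1, -0.0, 27.3]
[230.25447523 198.85607607]
```

View pics/t3.png

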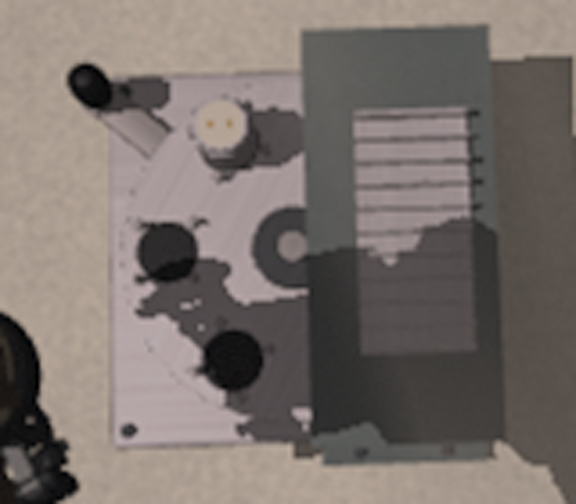

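The lever is home (handle at (89,86) in the crop) and the dial has held. The housing top at full-image (231.4,199.7) agrees with exit_nest to within about 2 mm.

```bash
python3 -m inch '[[[17.2,-9.0,1,0,0,27.3],[17.2,-9.0,1,0,0,27.3],[17.2,-9.0,1,0,0,27.3],[17.2,-9.0,1,0,0,27.3],[17.2,-9.0,1,0,0,27.3],[17.2,-9.0,1,0,0,27.3],[17.2,-9.0,1,0,0,27.3]]]'; python3 -c "
from h import *
f=pickle.load(open('top3.pkl','rb'));print(ray(f,231.4,199.7,129))
to((599.3,167.2,87,180.75))"
```

```text
clock: 7.95
tool_pos: [600.0, 168.5, 188.3]
orientation: [2.237, -2.205, -0.001]
contact_force: [0.2, -0.1, 0.1]
grip_width: 1.001
grip_force: 0.0
[598.19398584 165.59410456 129.        ]
t 7.95 tcp [600.  168.5 188.3] F [ 0.2 -0.1  0.1] w 1.001 yaw -179.2
[0.13, 0.06, 10.13] [0.1, 0.0, 0.1]
```

```bash
python3 -m inch '[[[0.1,0.1,3,0,0,0],[0.1,0.1,6,0,0,0],[0.1,0.1,8.5,0,0,0],[0.1,0.1,10.1,0,0,0],[0.1,0.1,10.1,0,0,0],[0.1,0.1,10.1,0,0,0]]]'; python3 -m inch '[[[0,0,0,0,0,0],[0,0,0,0,0,0],[0,0,0,0,0,0],[0,0,0,0,0,0],[0,0,0,0,0,0],[0,0,0,0,0,0],[0,0,0,0,0,0],[0,0,0,0,0,0]]]' 0.3
```

```text
clock: 8.55
tool_pos: [599.1, 168.0, 88.4]
orientation: [-2.238, 2.204, -0.0]
contact_force: [0.0, -0.4, 0.2]
grip_width: 1.0
grip_force: 0.0
clock: 9.35
tool_pos: [600.3, 167.3, 88.7]
orientation: [-2.235, 2.205, -0.001]
contact_force: [-0.6, -0.2, 7.0]
grip_width: 0.451
grip_force: 60.0
```

```bash
python3 -m inch '[[[0,0,-1,0,0,0],[0,0,-2.5,0,0,0],[0,0,-5,0,0,0],[0,0,-8,0,0,0],[0,0,-11,0,0,0],[0,0,-14,0,0,0],[0,0,-16,0,0,0],[0,0,-16,0,0,0]]]'; python3 -c "
from h import *
to((587.1,-266.5,250,104.3))"
```

```text
clock: 10.15
tool_pos: [600.8, 167.3, 251.0]
orientation: [-2.233, 2.203, -0.004]
contact_force: [0.4, 0.1, -2.2]
grip_width: 0.45
grip_force: 60.5
t 10.15 tcp [600.8 167.3 251. ] F [ 0.4  0.1 -2.2] w 0.45 yaw -179.2
[43.36, 1.96, 0.04] [-0.2, 0.3, 76.5]
```

```bash
python3 -m inch '[[[2,0.1,0,0,0,4],[5,0.2,0,0,0,10],[8.5,0.4,0,0,0,16],[12,0.5,0,0,0,22],[15.5,0.7,0,0,0,28],[19,0.9,0,0,0,34],[22.5,1.0,0,0,0,40],[26,1.2,0,0,0,46]]]'; python3 -c "
from h import *
to((587.1,-266.5,250,104.3))"
```

```text
clock: 10.95
tool_pos: [590.6, -94.4, 245.8]
orientation: [1.19, -2.906, -0.002]
contact_force: [0.1, -0.2, -0.6]
grip_width: 0.455
grip_force: 60.4
t 10.95 tcp [590.6 -94.4 245.8] F [ 0.1 -0.2 -0.6] w 0.455 yaw 134.5
[12.32, -12.03, -0.42] [0.1, -0.1, 30.2]
```

```bash
python3 -m inch '[[[2.5,-2.4,0,0,0,6],[5,-4.9,0,0,0,12],[7.5,-7.3,0,0,0,18],[10,-9.8,0,0,0,24],[11.7,-11.4,0,0,0,28],[12.3,-12,0,0,0,30],[12.3,-12,0,0,0,30]]]'; python3 - <<'E'
from h import *
from workcell import imaging
to((587.1,-266.5,43,104.3))
f=imaging.grab_frame("wrist");cv2.imwrite('pics/w2.png',f["color"][:,:,::-1])
print(proj(f,[587,-266.5,5]))
E
```

```text
clock: 11.65
tool_pos: [588.0, -265.6, 245.9]
orientation: [0.401, -3.114, -0.002]
contact_force: [-0.2, -0.0, -1.1]
grip_width: 0.452
grip_force: 60.5
t 11.65 tcp [ 588.  -265.6  245.9] F [-0.2 -0.  -1.1] w 0.452 yaw 104.7
[0.07, -0.09, 20.29] [0.1, -0.1, 0.4]
[280.26082082 175.02673253]
```

View pics/w2.png

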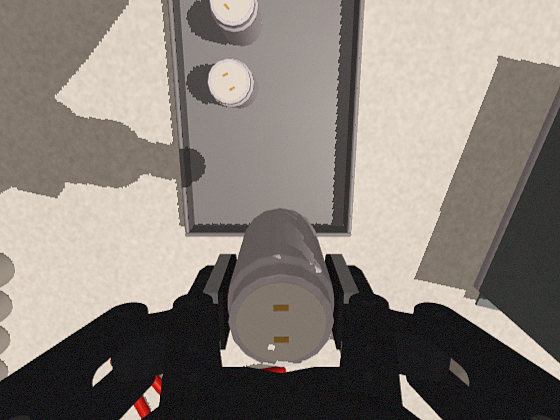

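Wrist view: the housing is held straight at about (280,300). Its landing point projects to (280,175) on the free tray floor, clear of the finished housings at (230,85) and (233,10).

```bash
python3 -m inch '[[[0.1,0,3,0,0,0],[0.1,-0.1,7,0,0,0],[0.1,-0.1,11,0,0,0],[0.1,-0.1,15,0,0,0],[0.1,-0.1,18,0,0,0],[0.1,-0.1,19.5,0,0,0],[0.1,-0.1,20,0,0,0],[0.1,-0.1,20,0,0,0]]]'; python3 -m inch '[[[0,0,0.1,0,0,0],[0,0,0.2,0,0,0],[0,0,0.3,0,0,0],[0,0,0.4,0,0,0],[0,0,0.4,0,0,0]]]'
```

```text
clock: 12.5
tool_pos: [587.6, -264.7, 47.1]
orientation: [0.407, -3.114, -0.001]
contact_force: [0.5, -0.2, -0.6]
grip_width: 0.45
grip_force: 60.5
clock: 13.0
tool_pos: [587.8, -266.2, 43.6]
orientation: [-0.404, 3.115, -0.0]
contact_force: [-0.6, 0.1, -1.8]
grip_width: 0.446
grip_force: 60.5
```

```bash
python3 -m inch '[[[0,0,0.1,0,0,0],[0,0,0.2,0,0,0],[0,0,0.2,0,0,0]]]'; python3 -m inch '[[[0,0,0.1,0,0,0],[0,0,0.1,0,0,0]]]';python3 -m inch '[[[0,0,0.1,0,0,0],[0,0,0.1,0,0,0]]]'
```

```text
clock: 13.3
tool_pos: [587.6, -266.1, 41.3]
orientation: [0.404, -3.115, -0.0]
contact_force: [0.3, 0.1, -1.6]
grip_width: 0.451
grip_force: 60.5
clock: 13.5
tool_pos: [587.7, -266.0, 40.3]
orientation: [0.404, -3.115, -0.0]
contact_force: [-0.2, -0.1, -1.9]
grip_width: 0.446
grip_force: 60.5
clock: 13.7
tool_pos: [587.9, -266.1, 39.7]
orientation: [-0.404, 3.115, -0.0]
contact_force: [-0.5, 0.4, 0.2]
grip_width: 0.451
grip_force: 60.8
```

The force has gone from -1.9 to +0.2 N, so the housing is resting on the floor. Release.

```bash
python3 -m inch '[[[0,0,0.05,0,0,0],[0,0,0.05,0,0,0],[0,0,0.05,0,0,0],[0,0,0.05,0,0,0],[0,0,0.05,0,0,0]]]' 0.8; python3 -m inch '[[[0,0,-2,0,0,0],[0,0,-5,0,0,0],[0,0,-9,0,0,0],[0,0,-13,0,0,0],[0,0,-17,0,0,0],[0,0,-20,0,0,0],[0,0,-20,0,0,0]]]'; python3 - <<'E'
from h import *
from workcell import imaging
f=imaging.grab_frame("wrist");t=imaging.grab_frame("top")
a=f["color"][:,:,::-1];b=cv2.resize(t["color"][150:310,180:480,::-1],None,fx=1.86,fy=1.86)
cv2.imwrite('pics/w3.png',np.vstack([cv2.resize(a,(400,300)),cv2.resize(b,(400,213))]) )
print(proj(f,[587.8,-266,80]))
E
```

```text
clock: 14.2
tool_pos: [587.8, -266.1, 39.0]
orientation: [-0.404, 3.115, -0.0]
contact_force: [-0.1, -0.8, 0.3]
grip_width: 0.801
grip_force: 0.0
clock: 14.9
tool_pos: [589.3, -266.8, 244.6]
orientation: [-0.403, 3.108, -0.007]
contact_force: [0.8, -0.3, 0.5]
grip_width: 0.805
grip_force: 0.0
[283.53715988 187.69306994]
```

View pics/w3.png

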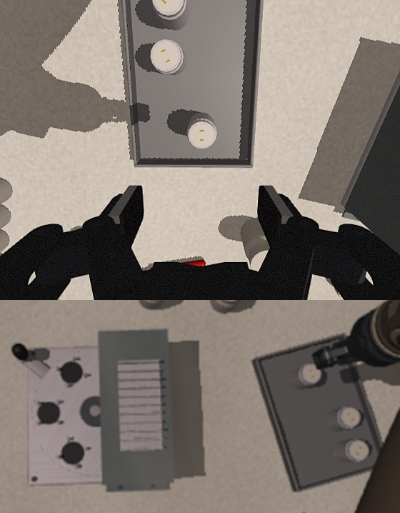

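The housing stands upright in the tray (wrist view about (202,133) of the scaled picture, as predicted). The finished ones are in place, the lever is home and the nests are aligned. Handing in.

```bash
python3 -c "
from workcell import finish_job
print(finish_job())"
```

```text
the job is handed in; nothing more can be done
None
```

I indexed the dial one nest with a single lever stroke, the lever sprang home, and housing_1 now stands upright on the tray floor clear of the finished ones; the job is handed in, but no verdict was returned.

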